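# Seat the camera carrier on the tilt stage and wind it up one division

## Task

Set the drone camera carrier down gently on the level tilt stage so that its three ball feet are fully home, one in the cone, one in the V groove and one on the flat pad, and let go of it; nobody measured where the cone's saddle was clamped along its slide, so find it by eye or by feel. Then wind the red crank clockwise (seen from above) three full turns, which raises the front of the stage by one division (6 degrees), with the carrier still seated, and leave the other things on the table where they are.

Things in the scene. Friction and masses are not known exactly. Their poses are not given: they have to be found in the camera images.
- carrier: loose camera carrier, 0.3 to 0.5 kg: black plate on three steel balls of 12 mm diameter, orange grip post in its middle, grey camera in front (lens to +x). Origin under the post at the level of the feet's lowest points; x to the camera, z up. Plate x -58 to 58, y -56 to 48, 10 to 18 mm up; camera x 31 to 65, y -16 to 16, up to 46 mm. It starts level on its feet on a 3 mm mat
- carrier_grip (a point): point in the carrier's orange post, 49 mm above the feet's lowest points, axes as the carrier's. The post is 30 mm along x and 16 mm along y (pinch it along y) and runs from 31 mm below this point (the plate) to 23 mm above it
- foot_cone (a point): centre of the ball foot that belongs in the cone, at carrier x 45, y 30, z 6 mm
- foot_groove (a point): centre of the ball foot that belongs in the groove, at carrier x -45, y 30, z 6 mm
- foot_flat (a point): centre of the ball foot that belongs on the flat pad, at carrier x 0, y -45, z 6 mm
- stage_top (a point): centre of the dark tilting table's top face (205 x 125 mm, 70 mm above the bench), with the table's axes: x to the stage's front, y to its left, z out of the face. It carries the three seats. When the carrier is home its axes lie along these and all three ball centres are 18.5 mm above the face. The stage's base is fixed to the bench
- saddle_mid (a point): middle of the cone's range, at table x 45, y 30 mm and 16 mm above the face, level with the top of the saddle: an aluminium bar 84 mm long (along x), 26 wide, 16 high, with a brass cone seat in the middle of its length. It is clamped immovably with the cone anywhere from 20 mm behind to 20 mm ahead of this point along table x; its true place is not reported
- groove (a point): middle of the V groove at the level of its block's top, at table x -45, y 30 mm and 16 mm above the face. The groove runs along table x, 54 mm long. Groove and cone are 12 mm wide at the top with smooth 45 degree walls: a ball less than about 4 mm off slides home under the carrier's weight when let go. On top of the saddle, not in the cone, a ball sits 3.5 mm too high
- flat_pad (a point): middle of the flat steel pad's top, at table x 0, y -45 mm and 12.5 mm above the face; 56 mm along x, 26 mm along y
- crank_hub (a point): point on the crank's upright axis, level with the middle of its red handle, 127 mm above the bench; axes fixed to the stage's base (x to the front). It lies 45 mm behind and 125 mm to the right of the table's centre
- crank_handle (a point): middle of the red upright crank handle, a cylinder 14 mm in diameter and 42 mm high that spins freely on its pin, 30 mm from the crank's axis. Its lower end stands on the crank arm; its top is free. At the start it stands to the right (stage -y) of the hub
- crank (a joint): angle of the crank, rad, 0 at the start, growing clockwise seen from above; three turns are 18.85. About 2 N at the handle turns it and it stays where it is left; stops at -1.5 and 32
- tilt_table (a joint): tilt of the table about its y axis, rad, 0 level, growing as its front (+x) rises: the crank angle divided by 180, so one division (6 degrees) is 0.1047. The worm does not run back. A red pointer at the table's left front moves from the lowest mark of the white scale up to the red mark
- tape: bystander: black tape roll, 60 mm across, 19 mm high, origin under its centre
- flux_jar: bystander: white jar with a red cap, 38 mm across, 42 mm high, origin under its centre
- tip_cleaner: bystander: copper-coloured tip cleaner, 76 mm across, 37 mm high, origin under its centre
- pliers: bystander: blue-handled pliers lying flat, about 140 mm long, 11 mm high, origin under the pivot
- driver: bystander: screwdriver lying flat, black handle, origin under its middle
- quad: bystander: small four-rotor drone, about 135 mm across, 31 mm high, origin under its centre

How it is judged (in metres and radians):
On the way:
1. the carrier sits home on all three seats of the level stage, let go (z of foot_cone in the frame of stage_top between 0.016 and 0.0202 m and z of foot_groove in the frame of stage_top between 0.016 and 0.0202 m and z of foot_flat in the frame of stage_top between 0.016 and 0.0202 m and y of foot_cone in the frame of stage_top between 0.027 and 0.033 m and y of foot_groove in the frame of stage_top between 0.027 and 0.033 m and contact force between carrier and the fingers below 0.05 N and linear speed of carrier below 0.01 m/s and value of joint tilt_table below 0.02 rad), for 0.3 s.
At the end, for the whole second after the job is handed in: The carrier rests, let go and still, with all three ball centres 16 to 20.2 mm above the table's face (18.5 when home) and the cone and groove feet within 3 mm of the line of cone and groove, and the table stands still at 0.105 rad of tilt, within 0.012 (three crank turns, within a third of a turn) (z of foot_cone in the frame of stage_top between 0.016 and 0.0202 m and z of foot_groove in the frame of stage_top between 0.016 and 0.0202 m and z of foot_flat in the frame of stage_top between 0.016 and 0.0202 m and y of foot_cone in the frame of stage_top between 0.027 and 0.033 m and y of foot_groove in the frame of stage_top between 0.027 and 0.033 m and contact force between carrier and the fingers below 0.05 N and linear speed of carrier below 0.01 m/s and value of joint tilt_table between 0.0927 and 0.1167 rad and velocity of joint crank between -0.05 and 0.05 rad/s); the robot touches nothing.
It fails at once if the carrier dropped: moving faster than 0.3 m/s while not held (a fall of over about 5 mm) (linear speed of carrier above 0.3 m/s and contact force between carrier and the fingers below 0.05 N).
It fails at once if the carrier and the stage pressed or knocked together with more than 40 N (contact force between carrier and stage above 40 N).
It fails at once if a bystander (tape, jar, tip cleaner, pliers, screwdriver, small drone) moved more than 30 mm (distance of any of tape, flux_jar, tip_cleaner, pliers, driver, quad from where it was at the start of the episode above 0.03 m).
It also fails if it takes over 72 s, if anything falls off the work surface, if the arm or the gripper's body presses on something with over 40 N, if the wrist force passes 120 N, or if a joint passes its speed limit or range.

## Robot

A 6-joint arm with a two-finger parallel gripper is mounted at the origin on the work surface. World frame = base frame: x ahead of the robot, y to its left, z up, the work surface at z = 0. Lengths are in m, angles in degrees, forces in N, time in s.
With the tool pointing down it reaches from about 0.4 to 0.825 m from the base axis. Payload 7 kg.
Tool frame: the origin (TCP) lies at the very end of the fingers, on their centre line; the grasp point (between the pads) lies 19 mm behind it; z points along the fingers, y is the line along which they close (so a half turn about z gives the same grasp; the last joint's range is limited). The gripper opens to 88 mm and grips with 3 to 60 N. Pads are 19 mm wide; open, the fingers measure 130 mm over their backs; the gripper's body (78 mm by 193 mm) begins 47 mm behind the grasp point.
Start: joints at [88.184, 20.546, 0.682, 0, -70.136, -16.507], TCP at [0.212, 0.641, 0.227] pointing down, gripper open.
Joint ranges: [-176.03, 176.03], [-82.01, 121.73], [-58.28, 71.71], [-173.87, 95.51], [-174.79, -0.11], [-173.66, 173.66]. Speed limits (degrees/s): [136.94, 136.94, 172.46, 180, 180, 180].

## Interface

Orientations are given as [roll, pitch, yaw] about the fixed x, y, z axes, in that order (R = Rz(yaw) Ry(pitch) Rx(roll)).
In Python, from plant import ctrl gives the robot as it stands.
- The arm moves only by the tool carry_out, never from a script. Its argument "deltas" is a list that holds one entry, the list of rows, each a list of 5 numbers: the shift along the tool's x, y, z scaled (see below), then the turn about the tool's z scaled (see below), then the opening, from -1 (shut) to 1 (fully open). A call has 1 to 5 rows; each row is the pose to reach, as a shift and turn from the pose commanded when the call began, along the tool's axes at that moment, turning the shorter way round; what a row does not reach only later rows make up. The controller multiplies each number of a shift by 20 cm and each number of a turn by 2 pi rad. A row lasts 1/10 s, in which the tool goes at most 50 mm and 8.59 degrees, less where a joint would pass 70% of its speed; a pose out of reach is approached as far as the arm can. A call with a number of a shift or a turn outside -1 to 1 is refused whole. A call with a gripper value outside its range is refused whole. The fingers move at their own pace and stop on an object; the grip force is fixed at half the most. Time passes only in rows, so rows that repeat a pose let the fingers close. It gives the time, the measured TCP pose, the force, the opening and the grip force at its end, in the units of the state.
- ctrl.get_obs(): the state, without advancing time (a new reading comes with each control period).
- ctrl.snapshot(name): name is "side" or "top" or "wrist"; returns a dict with "color" (420x560x3 uint8, red, green, blue), "camera_matrix" (3x3 intrinsics, pixels), "k1" (the pictures are not rectified: a ray, as slopes to the right and down, at radius r is drawn at 1 + k1 r^2 times it, then the intrinsics apply), "R" (3x3) and "t" (3): a world point X has camera coordinates R X + t. Camera axes: x right, y down, z forward; pixel columns grow to the right and rows downward; lengths in m; the calibration is good to about 2 mm. A picture is of the moment at which its call begins. There is no depth.
- ctrl.close_job(): hands the job in; it is judged then, once.
Trained networks look in a picture, given as the dict that the camera call returned (one of the last four; its "shot" number tells which), for a name from the list of things; names that differ only in an ending like _2 or _b are one class to them, and where a whole thing is asked for, a point or a joint stands for the part that bears it (a point fixed in the world has none). Each returns a list of dicts, best first, with "p" (0 to 1); they miss things now and then, are a little off and sometimes report something else, mostly with a low value. They report only what shows in the picture. A call takes as long as a camera call.
- ctrl.search_frame(picture, name): "centre" ([column, row] in pixels, amid what is visible of it).
- ctrl.silhouettes(picture, name): "mask" (420x560 bool, what is visible of it) and "centre" ([column, row] in pixels, amid what is visible of it).
- ctrl.spot_point(picture, name): "centre" ([column, row] in pixels: a listed point, or the origin of a listed thing).
The state is a dict: "clock": time; "joint_pos": joint angles; "qvel": joint speeds; "tau": joint torques, N m; "tool_pos": TCP position; "orientation": TCP orientation; "force": force on the tool from outside, world axes, zero at the start; "moment": the same for the moment, N m; "opening": finger opening in m; "gripper_force": force on a finger pad.
Only numpy, scipy, OpenCV 4.12 (cv2) and the standard library are available. Lean on these libraries where they do the work, as an engineer would, in place of code of your own. Each camera call takes 0.05 s, during which the arm holds its last target. There are 200 camera calls.

## Working session

There is one attempt and no reset: what is moved stays moved. The work goes in short steps, Python scripts to look and compute and a tool call to move; the robot and the scene stay as the last step left them, time stands still between calls to the robot, and variables do not carry over. Pictures are saved under pics/ and viewed, at most 10 in all, crops included, and the job is handed in when it is done.

Besides the shell and the picture viewer there is one more tool, called after "Emit:" by a JSON object that holds its "fn" and its "kwargs". carry_out: Moves the arm, as the interface text tells. Its arguments: {"type":"object","properties":{"deltas":{"type":"array"}},"required":["deltas"]}

```bash
ls; mkdir -p pics; cat > h.py <<'E'
import numpy as np, cv2
from plant import ctrl
from scipy.optimize import least_squares
from scipy.spatial.transform import Rotation as Ro
def proj(s,X):
    c=np.asarray(s["R"])@np.asarray(X,float).T
    c=c+np.asarray(s["t"]).reshape(3,*([1]*(c.ndim-1)))
    x=c[:2]/c[2]; x=x*(1+s["k1"]*(x**2).sum(0))
    K=np.asarray(s["camera_matrix"]); return np.array([K[0,0]*x[0]+K[0,2],K[1,1]*x[1]+K[1,2]]).T
def ray(s,px):
    K=np.asarray(s["camera_matrix"]); d=(np.array(px)-K[:2,2])/np.array([K[0,0],K[1,1]]); u=d.copy()
    for _ in range(20): u=d/(1+s["k1"]*(u@u))
    R=np.asarray(s["R"]); v=R.T@np.array([u[0],u[1],1]); return -R.T@np.asarray(s["t"]),v
def atz(s,px,z):
    o,v=ray(s,px); return o+v*(z-o[2])/v[2]
def save(s,n): cv2.imwrite(f"pics/{n}.png",s["color"][:,:,::-1])
def tri(ss,pxs):
    f=lambda X:np.concatenate([proj(s,X)-p for s,p in zip(ss,pxs)])
    r=least_squares(f,[.5,.0,.1]); return r.x,abs(r.fun).max()
E
cat > a.py <<'E'
from h import *
S={n:ctrl.snapshot(n) for n in("side","top")}
cv2.imwrite("pics/a.png",np.vstack([S["side"]["color"],S["top"]["color"]])[:,:,::-1]) if 0 else [save(S[n],n) for n in S]
Z=dict(carrier_grip=None,foot_cone=None,foot_groove=None,foot_flat=None,stage_top=.07,saddle_mid=.086,groove=.086,flat_pad=.0825,crank_hub=.127,crank_handle=.127,carrier=None,tape=0,quad=0,flux_jar=0,tip_cleaner=0,pliers=0,driver=0)
for n in S:
  s=S[n]; print(n,"cam at",(-np.array(s["R"]).T@np.array(s["t"])).round(3))
D={}
for k,z in Z.items():
  o=[]
  for n in S:
    r=ctrl.spot_point(S[n],k)
    if r: D[n,k]=r[0]["centre"]; o.append((n,np.round(r[0]["centre"]).tolist(),round(r[0]["p"],2)) + ((atz(S[n],r[0]["centre"],z).round(3).tolist(),) if z is not None else ()))
  if len(o)==2: X,e=tri([S[n] for n in S],[D[n,k] for n in S]); o.append((X.round(3).tolist(),round(e,1)))
  print(k,o)
E
python3 a.py
```

```text
pics
side cam at [ 0.265 -1.105  0.906]
top cam at [0.291 0.025 1.773]
carrier_grip [('side', [271.0, 184.0], 0.6), ('top', [211.0, 211.0], 0.89), ([0.549, 0.203, 0.053], np.float64(2.0))]
foot_cone [('side', [283.0, 189.0], 0.68), ('top', [200.0, 200.0], 0.82), ([0.598, 0.247, -0.005], np.float64(0.2))]
foot_groove [('side', [260.0, 190.0], 0.74), ('top', [196.0, 229.0], 0.72), ([0.503, 0.255, -0.002], np.float64(0.8))]
foot_flat [('side', [272.0, 196.0], 0.85), ('top', [220.0, 217.0], 0.79), ([0.54, 0.175, 0.019], np.float64(0.2))]
stage_top [('side', [307.0, 217.0], 0.76, [0.609, -0.055, 0.07]), ('top', [289.0, 198.0], 0.79, [0.599, -0.05, 0.07]), ([0.605, -0.051, 0.066], np.float64(1.6))]
saddle_mid [('side', [316.0, 204.0], 0.65, [0.652, -0.015, 0.086]), ('top', [275.0, 183.0], 0.58, [0.644, -0.003, 0.086]), ([0.651, -0.004, 0.078], np.float64(1.5))]
groove [('side', [288.0, 212.0], 0.66, [0.548, -0.036, 0.086]), ('top', [278.0, 210.0], 0.62, [0.556, -0.017, 0.086]), ([0.556, -0.017, 0.071], np.float64(0.8))]
flat_pad [('side', [314.0, 221.0], 0.93, [0.617, -0.098, 0.083]), ('to
[... 679 characters left out ...]
87, [0.525, -0.461, 0.0]), ([0.518, -0.461, -0.005], np.float64(2.3))]
flux_jar [('side', [333.0, 202.0], 0.72, [0.762, 0.095, -0.0]), ('top', [172.0, 174.0], 0.5, [0.685, 0.344, 0.0]), ([0.789, 0.374, -0.216], np.float64(17.7))]
tip_cleaner [('side', [240.0, 304.0], 0.9, [0.332, -0.313, 0.0]), ('top', [370.0, 283.0], 0.76, [0.33, -0.323, 0.0]), ([0.331, -0.321, 0.009], np.float64(0.2))]
pliers [('side', [364.0, 303.0], 0.59, [0.676, -0.398, 0.0]), ('top', [393.0, 186.0], 0.58, [0.66, -0.406, 0.0]), ([0.665, -0.406, 0.01], np.float64(2.2))]
driver [('side', [202.0, 179.0], 0.5, [0.287, 0.398, 0.0]), ('top', [142.0, 292.0], 0.8, [0.293, 0.423, 0.0]), ([0.291, 0.427, -0.017], np.float64(0.8))]
```

```bash
cat > b.py <<'E'
from h import *
s=ctrl.snapshot("wrist"); o=ctrl.get_obs()
print("cam",(-np.array(s["R"]).T@np.array(s["t"])).round(3), "fwd",np.array(s["R"])[2].round(3),np.array(s["camera_matrix"])[0,0],s["k1"],o["tool_pos"],o["orientation"],o["opening"],o["clock"])
a=cv2.imread("pics/side.png")[150:350,190:390]; b=cv2.imread("pics/top.png")[130:330,150:430]
w=s["color"][:,:,::-1]
cv2.imwrite("pics/c1.png",np.vstack([np.hstack([cv2.resize(a,(400,300)),cv2.resize(w,(400,300))]),np.hstack([cv2.resize(b,(420,300)),np.zeros((300,380,3),np.uint8)])]))
Rt=Ro.from_euler("xyz",o["orientation"],degrees=True).as_matrix();print(Rt.round(3))
E
python3 b.py
```

```text
cam [0.276 0.619 0.385] fwd [-0.235  0.078 -0.969] 340.37178662583227 -0.08556303982346933 [0.21221015 0.64076194 0.22657103] [-1.79998257e+02 -1.45322500e-04 -1.83207774e+01] 0.0877880319945133 1.85
[[ 0.949 -0.314  0.   ]
 [-0.314 -0.949  0.   ]
 [ 0.    -0.    -1.   ]]
```

View pics/c1.png

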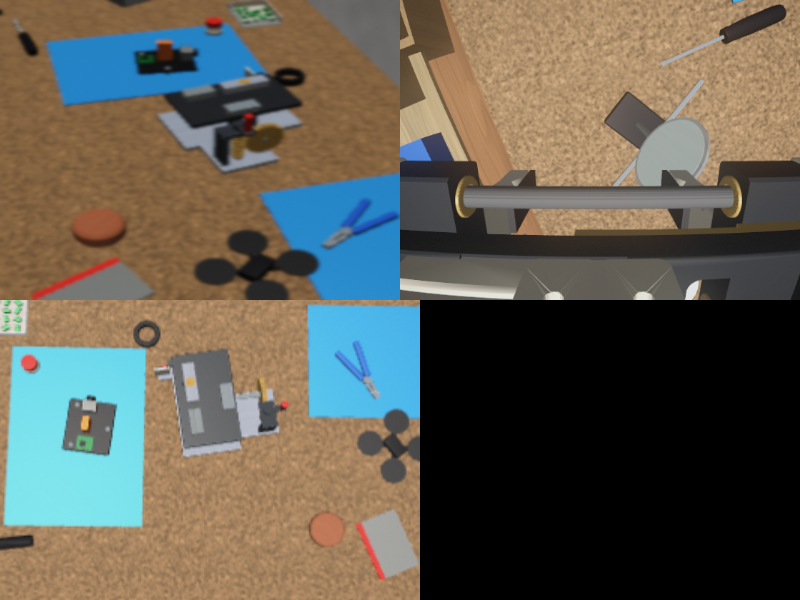

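The side view shows the carrier on the far blue mat, with the stage to its right and the crank nearest the camera. The wrist camera looks past the fingers and sees only the bench. I'll move above the carrier.

Emit:
{"fn": "carry_out", "kwargs": {"deltas": [[[1,0.667,-0.08,-0.037,1],[1,0.667,-0.08,-0.037,1],[1,0.667,-0.08,-0.037,1],[1,0.667,-0.08,-0.037,1],[1,0.667,-0.08,-0.037,1]]]}}

```text
clock: 2.35
tool_pos: [0.3613, 0.4492, 0.2431]
orientation: [-180.0, -0.0, -5.0]
force: [0.1, 0.7, 0.4]
opening: 0.0876
gripper_force: 0.0
```

```bash
cat >> h.py <<'E'
def plan(X,yaw):
    o=ctrl.get_obs(); e=o["orientation"]; R=Ro.from_euler("xyz",e,degrees=True).as_matrix()
    d=R.T@(np.array(X)-o["tool_pos"]); t=(yaw-e[2]+180)%360-180
    print("now",np.round(o["tool_pos"],4),np.round(e,2),"t",round(o["clock"],2),"open",round(o["opening"],4),"F",np.round(o["force"],1),"row",(d/.2).round(4),"turn",round(-t/360,4))
E
python3 -c "
from h import *
plan([.545,.215,.26],-5)"
```

```text
now [0.3613 0.4492 0.2431] [-1.7997e+02 -2.0000e-02 -5.0200e+00] t 2.35 open 0.0876 F [0.1 0.7 0.4] row [ 1.0176  1.0859 -0.0847] turn -0.0001
```

Emit:
{"fn": "carry_out", "kwargs": {"deltas": [[[1,1,-0.08,0,1],[1,1,-0.08,0,1],[1,1,-0.08,0,1],[1,1,-0.08,0,1],[1,1,-0.08,0,1]]]}}

```text
clock: 2.85
tool_pos: [0.5216, 0.2583, 0.2572]
orientation: [-180.0, -0.0, -5.0]
force: [0.5, 1.2, 0.3]
opening: 0.0875
gripper_force: 0.0
```

Emit:
{"fn": "carry_out", "kwargs": {"deltas": [[[0.13,0.19,0,0,1],[0.13,0.19,0,0,1]]]}}

```text
clock: 3.05
tool_pos: [0.5451, 0.2156, 0.2567]
orientation: [180.0, -0.0, -5.3]
force: [-0.8, 0.4, 0.2]
opening: 0.0875
gripper_force: 0.0
```

```bash
cat > c.py <<'E'
from h import *
s=ctrl.snapshot("wrist"); save(s,"w2")
plan([.545,.215,.26],-5)
for k,z in dict(carrier_grip=.052,carrier=.003,foot_cone=.009,foot_groove=.009,foot_flat=.009).items():
  for r in ctrl.spot_point(s,k)[:2]: print(k,np.round(r["centre"],1),round(r["p"],2),atz(s,r["centre"],z).round(4))
E
python3 c.py
```

```text
now [0.5442 0.2174 0.2566] [179.99   0.    -5.25] t 3.1 open 0.0877 F [0.3 0.3 0.5] row [ 0.0048  0.0116 -0.0169] turn -0.0007
carrier_grip [275.5 180.8] 0.76 [0.5469 0.2162 0.052 ]
carrier [278.  170.7] 0.67 [0.5504 0.2131 0.003 ]
foot_cone [254.8 134.2] 0.59 [0.5969 0.2362 0.009 ]
foot_groove [253.4 206.8] 0.71 [0.5094 0.2473 0.009 ]
foot_flat [315.  172.6] 0.84 [0.5449 0.1688 0.009 ]
```

View pics/w2.png

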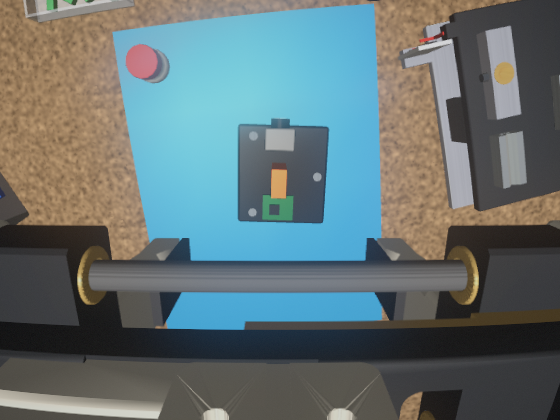

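The carrier is centred: foot marks at (253,136), (252,212) and (317,177), orange post top near (279,184). The brass cone in its saddle shows at (504,73), and the groove block at (511,160).

```bash
cat > d.py <<'E'
from h import *
# s of w2: recreate same view now (arm holds)
s=ctrl.snapshot("wrist")
P=np.array([[.045,.03,.018],[-.045,.03,.018],[0,-.045,.018]]); px=np.array([[253,136],[252,212],[317,177]])
g=cv2.cvtColor(s["color"],cv2.COLOR_RGB2GRAY); px2=[]
for p in px:
    x,y=p; w=g[y-7:y+8,x-7:x+8].astype(float); w=np.clip(w-w.min()-.5*(w.max()-w.min()),0,None); yy,xx=np.mgrid[-7:8,-7:8]; px2.append([x+(w*xx).sum()/w.sum(),y+(w*yy).sum()/w.sum()])
px2=np.array(px2);print(px2.round(1))
def W(v,P): c,q=np.cos(v[2]),np.sin(v[2]); return np.c_[v[0]+c*P[:,0]-q*P[:,1],v[1]+q*P[:,0]+c*P[:,1],.003+P[:,2]]
for p in (px,px2):
  r=least_squares(lambda v:(proj(s,W(v,P))-p).ravel(),[.55,.22,0]);print(r.x[:2].round(4),np.rad2deg(r.x[2]).round(2),r.fun.round(1), "post top",proj(s,W(r.x,np.array([[.015,.008,.072],[-.015,-.008,.072],[0,0,.072]]))).round(1).tolist())
h=cv2.cvtColor(s["color"],cv2.COLOR_RGB2HSV); m=((h[...,0]>8)&(h[...,0]<22)&(h[...,1]>200)&(h[...,2]>200)); m[:160]=0;m[205:]=0;m[:,:262]=0;m[:,295:]=0
ys,xs=np.nonzero(m);print("orange",xs.mean(),ys.mean(),xs.min(),xs.max(),ys.min(),ys.max(),atz(s,[xs.mean(),ys.mean()],.075).round(4))
E
python3 d.py
```

```text
[[257.4 132.6]
 [255.2 211.5]
 [321.1 174.4]]
[0.5447 0.2186] -6.66 [ 0.2  0.   0.2  0.  -0.4 -0.1] post top [[270.9, 169.5], [285.7, 198.9], [278.4, 184.4]]
[0.5469 0.2139] -6.73 [-0.1  1.   0.7 -1.6 -0.6  0.4] post top [[275.4, 166.9], [290.1, 196.5], [282.9, 181.8]]d.py:13: RuntimeWarning: Mean of empty slice.
  ys,xs=np.nonzero(m);print("orange",xs.mean(),ys.mean(),xs.min(),xs.max(),ys.min(),ys.max(),atz(s,[xs.mean(),ys.mean()],.075).round(4))
  ret = ret.dtype.type(ret / rcount)
Traceback (most recent call last):
  File "d.py", line 13, in <module>
    ys,xs=np.nonzero(m);print("orange",xs.mean(),ys.mean(),xs.min(),xs.max(),ys.min(),ys.max(),atz(s,[xs.mean(),ys.mean()],.075).round(4))
                                                           ~~~~~~^^
ValueError: zero-size array to reduction operation minimum which has no identity
```

Emit:
{"fn": "carry_out", "kwargs": {"deltas": [[[0.002,-0.006,1,0.004,1],[0.002,-0.006,1,0.004,1],[0.002,-0.006,1,0.004,1],[0.002,-0.006,1,0.004,1],[0.002,-0.006,1,0.004,1]]]}}

```text
clock: 3.9
tool_pos: [0.5391, 0.2191, 0.0504]
orientation: [179.5, 0.5, -6.4]
force: [-0.1, -0.7, 0.2]
opening: 0.0878
gripper_force: 0.0
```

```bash
python3 -c "
from h import *
plan([.5447,.2186,.033],-6.7)"
```

```text
now [0.5391 0.2191 0.0504] [179.55   0.52  -6.43] t 3.9 open 0.0878 F [-0.1 -0.7  0.2] row [ 0.0289 -0.0014  0.0868] turn 0.0008
```

Emit:
{"fn": "carry_out", "kwargs": {"deltas": [[[0,0,0.06,0,1],[0,0,0.06,0,1],[0,0,0.06,0,1]]]}}

```text
clock: 4.2
tool_pos: [0.5448, 0.2222, 0.0469]
orientation: [-179.9, -0.1, -6.4]
force: [0.1, 0.6, 0.6]
opening: 0.0876
gripper_force: 0.0
```

```bash
python3 -c "
from h import *
plan([.5447,.2186,.033],-6.7)"
```

```text
now [0.5448 0.2222 0.0469] [-1.7987e+02 -1.4000e-01 -6.4000e+00] t 4.2 open 0.0876 F [0.1 0.6 0.6] row [0.0013 0.018  0.0694] turn 0.0008
```

Emit:
{"fn": "carry_out", "kwargs": {"deltas": [[[0,0.015,0.068,0.001,1],[0,0.015,0.068,0.001,1],[0,0.015,0.068,0.001,0.2],[0,0.015,0.068,0.001,-0.3],[0,0.015,0.068,0.001,-0.6]]]}}

```text
clock: 4.7
tool_pos: [0.5438, 0.2185, 0.032]
orientation: [-179.9, -0.1, -6.8]
force: [-0.3, -0.6, -0.6]
opening: 0.0693
gripper_force: 0.0
```

Emit:
{"fn": "carry_out", "kwargs": {"deltas": [[[0,0,0,0,-1],[0,0,0,0,-1],[0,0,0,0,-1],[0,0,0,0,-1],[0,0,0,0,-1]]]}}

```text
clock: 5.2
tool_pos: [0.5433, 0.218, 0.031]
orientation: [180.0, 0.0, -6.8]
force: [0.2, 0.3, 0.4]
opening: 0.0291
gripper_force: 0.0
```

Emit:
{"fn": "carry_out", "kwargs": {"deltas": [[[0,0,0,0,-1],[0,0,0,0,-1],[0,0,0,0,-1],[0,0,0,0,-1]]]}}

```text
clock: 5.6
tool_pos: [0.5431, 0.2178, 0.031]
orientation: [180.0, 0.0, -6.8]
force: [-1.6, -1.2, 1.5]
opening: 0.0161
gripper_force: 30.0
```

Emit:
{"fn": "carry_out", "kwargs": {"deltas": [[[0,0,-0.3,0,-1],[0,0,-0.7,0,-1],[0,0,-0.85,0,-1],[0,0,-0.85,0,-1],[0,0,-0.85,0,-1]]]}}

```text
clock: 6.1
tool_pos: [0.5448, 0.2194, 0.2046]
orientation: [-179.7, -0.3, -6.8]
force: [0.1, 0.5, -5.2]
opening: 0.0154
gripper_force: 30.0
```

```bash
python3 -c "
from h import *
plan([.56,-.02,.2],8)
s=ctrl.snapshot('wrist');save(s,'w3')"
```

```text
now [0.5448 0.2194 0.2046] [-179.71   -0.28   -6.79] t 6.1 open 0.0154 F [ 0.1  0.5 -5.2] row [0.2169 1.1798 0.0183] turn -0.0411
```

View pics/w3.png

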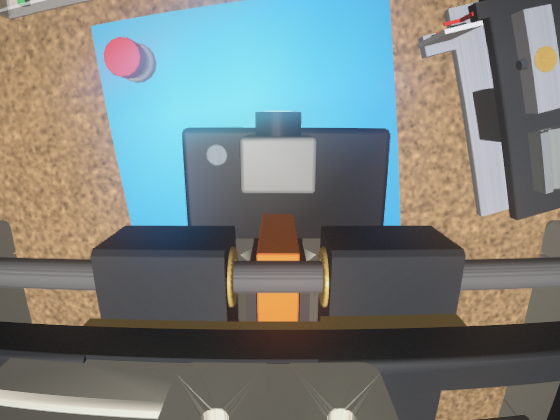

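The carrier hangs straight in the grip: the cone-foot mark is at (217,155) and the plate's front edge runs from (185,130) to (388,130). The cone is at (545,59). I'll move sideways to bring the whole stage into view.

Emit:
{"fn": "carry_out", "kwargs": {"deltas": [[[0.08,0.49,-0.33,-0.041,-1],[0.08,0.49,-0.33,-0.041,-1],[0.08,0.49,-0.33,-0.041,-1],[0.08,0.49,-0.33,-0.041,-1],[0.08,0.49,-0.33,-0.041,-1]]]}}

```text
clock: 6.65
tool_pos: [0.5468, 0.1187, 0.2648]
orientation: [180.0, 0.2, 7.8]
force: [-0.3, -0.5, -4.0]
opening: 0.0158
gripper_force: 30.0
```

```bash
cat > e.py <<'E'
from h import *
s=ctrl.snapshot("wrist"); save(s,"w4"); np.savez("w4.npz",**{k:np.asarray(s[k]) for k in("camera_matrix","k1","R","t","color")})
plan([.55,.12,.27],8)
for k,z in dict(stage_top=.07,saddle_mid=.086,groove=.086,flat_pad=.0825,crank_hub=.127,crank_handle=.127).items():
  for r in ctrl.spot_point(s,k)[:1]: print(k,np.round(r["centre"],1),round(r["p"],2),atz(s,r["centre"],z).round(4))
E
python3 e.py
```

```text
now [0.5467 0.1191 0.2647] [179.98   0.2    7.9 ] t 6.7 open 0.0158 F [ 0.3 -0.2 -4.1] row [ 0.0168 -0.0021 -0.0267] turn -0.0003
stage_top [440.2 152.7] 0.69 [ 0.6033 -0.048   0.07  ]
groove [417.7 198.4] 0.86 [ 0.5543 -0.0279  0.086 ]
flat_pad [485.6 156.1] 0.82 [ 0.6077 -0.0913  0.0825]
```

View pics/w4.png

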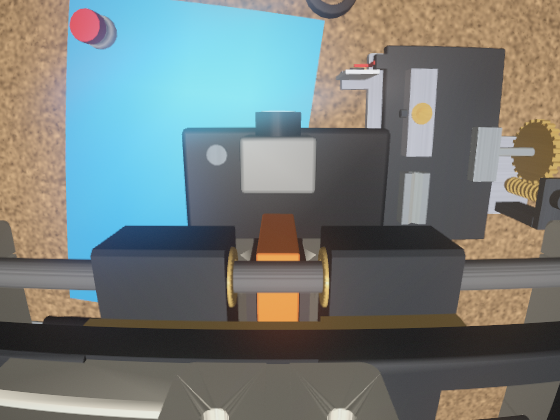

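```bash
python3 -c "
import cv2
a=cv2.imread('pics/w4.png')[40:250,365:565]
cv2.imwrite('pics/w4z.png',cv2.resize(a,None,fx=2.85,fy=2.85,interpolation=cv2.INTER_CUBIC)); print(a.shape)"
```

```text
(210, 195, 3)
```

View pics/w4z.png

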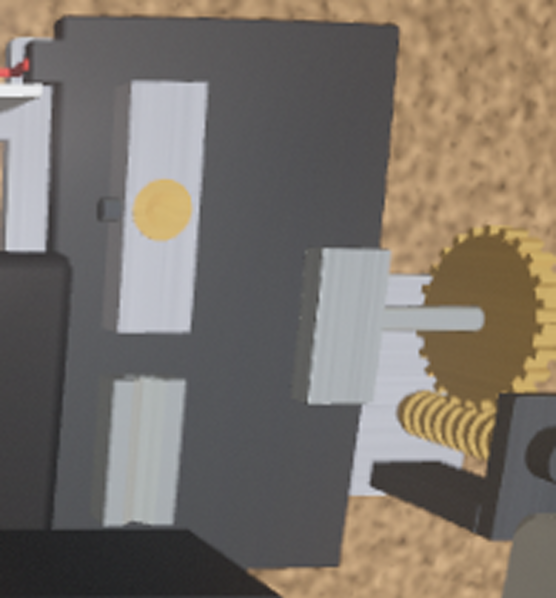

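The zoom is clear: the table, saddle, pad and groove-block corners can all be picked, with the brass cone at (162,210) in the zoom.

```bash
cat > f.py <<'E'
from h import *
s=dict(np.load("w4.npz")); s["k1"]=float(s["k1"])
z=lambda *p:np.array(p)/2.85*[195*2.85/556,1]+[365,40]
A=[]
def add(x,y,zz,sx,px): A.append(((x,y,zz),sx,z(*px)))
add(.1025,.0625,0,0,(60,15));add(.1025,-.0625,0,0,(398,27));add(-.1025,-.0625,0,0,(340,567))
for x,y,px in((.042,.043,(131,82)),(.042,.017,(208,82)),(-.042,.017,(190,333)),(-.042,.043,(118,331)),(0,.03,(162,210))): add(x,y,.016,1,px)
for x,y,px in((-.018,.043,(117,377)),(-.018,.017,(186,379)),(-.072,.017,(176,525)),(-.072,.043,(105,525))): add(x,y,.016,0,px)
for x,y,px in((.028,-.032,(322,248)),(.028,-.058,(388,250)),(-.028,-.058,(372,404)),(-.028,-.032,(309,402))): add(x,y,.0125,0,px)
P=np.array([a[0] for a in A]);S=np.array([a[1] for a in A]);px=np.array([a[2] for a in A])
def W(v):
    x=P[:,0]+S*v[3];c,q=np.cos(v[2]),np.sin(v[2]);return np.c_[v[0]+c*x-q*P[:,1],v[1]+q*x+c*P[:,1],.07+P[:,2]+v[4]]
for fz in(0,1):
  r=least_squares(lambda v:np.r_[(proj(s,W(v))-px).ravel(),v[4]*(1 if fz else 1e6)],[.6,-.05,.1,.045,0],loss="soft_l1")
  v=r.x;print("stage",v[:2].round(4),"yaw",np.rad2deg(v[2]).round(2),"cone x",v[3].round(4),"dz",v[4].round(4));print((proj(s,W(v))-px).round(1).tolist())
  if fz==0: st=v
# carrier in tool
o=ctrl.get_obs();R=Ro.from_euler("xyz",o["orientation"],degrees=True).as_matrix();T=o["tool_pos"]
def C(u,p,h=.029):
    c,q=np.cos(u[2]),np.sin(u[2]);t=np.array([u[0]+c*p[0]-q*p[1],-(u[1]+q*p[0]+c*p[1]),h-p[2]]);return R@t+T
def f(u): 
    return np.r_[proj(s,C(u,(.045,.03,.018)))-[216.5,155],proj(s,C(u,(.058,0.03,.018)))[1]-129,proj(s,C(u,(.058,-.04,.018)))[1]-129,proj(s,C(u,(.05,.048,.018)))[0]-184.5,proj(s,C(u,(.05,-.056,.018)))[0]-388]
r=least_squares(f,[0,0,0]);u=r.x;print("carrier in tool",u[:2].round(4),np.rad2deg(u[2]).round(2),r.fun.round(1))
# goal: carrier yaw = stage yaw; cone foot at cone
yaw=st[2]; cx=st[3]-.045; c,q=np.cos(yaw),np.sin(yaw)
G=np.array([st[0]+c*cx,st[1]+q*cx])
ty=yaw-u[2]; c,q=np.cos(ty),np.sin(ty); tp=G-np.array([c*u[0]-q*u[1],q*u[0]+c*u[1]])
print("carrier goal",G.round(4),"tool goal",tp.round(4),np.rad2deg(ty).round(2),"TCP z home",.0825+.029)
plan([*tp,.14],np.rad2deg(ty))
E
python3 f.py
```

```text
stage [ 0.603  -0.0485] yaw 9.23 cone x 0.0406 dz 0.0
[[0.2, 4.7], [0.7, 2.9], [0.2, 3.7], [-0.1, -0.1], [-0.8, 0.2], [-0.1, -0.6], [-0.0, 0.5], [-0.1, -0.1], [-0.7, 0.8], [-0.0, -0.3], [-0.9, -0.9], [0.0, -0.2], [0.6, -0.6], [1.1, -1.2], [0.6, -1.3], [-0.4, -0.2]]
stage [ 0.603  -0.0483] yaw 9.21 cone x 0.0406 dz 0.0003
[[0.2, 4.6], [0.7, 2.8], [0.2, 3.7], [-0.1, -0.1], [-0.7, 0.1], [-0.1, -0.5], [-0.1, 0.5], [-0.1, -0.1], [-0.7, 0.8], [-0.0, -0.4], [-0.9, -0.8], [-0.0, -0.2], [0.6, -0.6], [1.2, -1.2], [0.6, -1.2], [-0.4, -0.2]]
carrier in tool [ 0.0033 -0.0021] -0.31 [ 0.7  0.5 -0.3  0.3 -4.   3.3]
carrier goal [ 0.5987 -0.0492] tool goal [ 0.595  -0.0477] 9.54 TCP z home 0.1115
now [0.5474 0.1195 0.2663] [1.7998e+02 6.0000e-02 8.0000e+00] t 7.0 open 0.0161 F [-0.2  0.2 -3.6] row [0.1202 0.8605 0.6319] turn -0.0043
```

```bash
python3 - <<'E'
t=open("f.py").read()
t=t.replace('o=ctrl.get_obs();R=Ro.from_euler("xyz",o["orientation"],degrees=True).as_matrix();T=o["tool_pos"]','R=Ro.from_euler("xyz",[179.98,.2,7.9],degrees=True).as_matrix();T=np.array([.5467,.1191,.2647])')
t=t.replace('h=.029):','h=None):\n    h=u[3]').replace('r=least_squares(f,[0,0,0])','r=least_squares(f,[0,0,0,.028])').replace('"carrier in tool",u[:2]','"carrier in tool",u[[0,1,3]]')
open("f.py","w").write(t)
E
python3 f.py | tail -3
python3 -c "
import numpy as np
from h import *
s=dict(np.load('w4.npz'));g=cv2.cvtColor(s['color'],cv2.COLOR_RGB2GRAY)
print(g[145,176:196],g[145,380:396],g[165,176:196],g[165,378:394],g[122:138,225])"
```

```text
carrier in tool [ 0.0039 -0.0017  0.0323] -0.04 [ 2.  -0.  -0.1  0.1 -1.6 -0.3]
carrier goal [ 0.5987 -0.0492] tool goal [ 0.5945 -0.0481] 9.27 TCP z home 0.1115
now [0.5474 0.1195 0.2663] [1.7998e+02 6.0000e-02 8.0000e+00] t 7.0 open 0.0161 F [-0.2  0.2 -3.6] row [0.1173 0.8623 0.6319] turn -0.0035
[194 194 194 195 195 194 140 101 109 119 130 134 133 134 132 133 131 133
 131 131] [75 73 74 74 74 74 68 62 61 75 95 94 94 94 94 94] [191 191 191 191 192 191 191 182  80  87  99 112 121 120 119 118 118 118
 119 117] [70 70 69 70 71 69 67 60 55 55 77 93 91 92 91 92] [200 200 200 199 195 165 123 122 121 122 126 132 135 134 131 130]
```

Emit:
{"fn": "carry_out", "kwargs": {"deltas": [[[0.06,0.25,0,-0.004,-1],[0.117,0.5,0,-0.004,-1],[0.117,0.75,0,-0.004,-1],[0.117,0.86,0.2,-0.004,-1],[0.117,0.86,0.4,-0.004,-1]]]}}

```text
clock: 7.5
tool_pos: [0.5956, -0.051, 0.1869]
orientation: [180.0, -0.2, 9.2]
force: [0.5, 0.8, -5.7]
opening: 0.0163
gripper_force: 30.0
```

Emit:
{"fn": "carry_out", "kwargs": {"deltas": [[[0,0,0.1,0,-1],[0,0,0.1,0,-1],[0,0,0.1,0,-1],[0,0,0.1,0,-1]]]}}

```text
clock: 7.9
tool_pos: [0.596, -0.0477, 0.169]
orientation: [180.0, -0.2, 9.5]
force: [0.4, 0.0, -4.2]
opening: 0.0157
gripper_force: 30.0
```

```bash
cat > g.py <<'E'
from h import *
import sys
s=ctrl.snapshot("wrist"); n=sys.argv[1]; save(s,n); np.savez(n+".npz",**{k:np.asarray(s[k]) for k in("camera_matrix","k1","R","t","color")})
plan([.595,-.048,.1115],9.4)
E
python3 g.py w5
```

```text
now [ 0.5958 -0.0477  0.169 ] [179.99  -0.18   9.45] t 7.95 open 0.0157 F [ 1.   0.5 -4.2] row [-0.0053  0.0009  0.2876] turn 0.0001
```

View pics/w5.png

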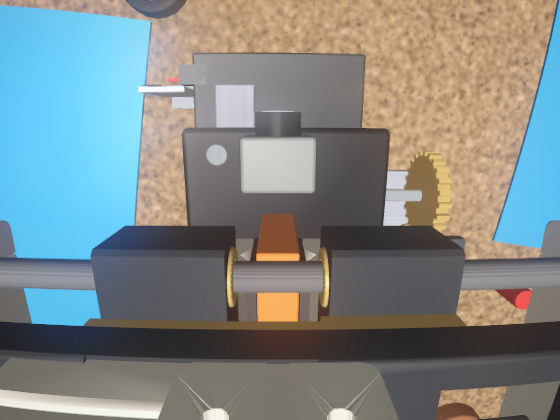

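The saddle's front end shows at (215–254, 85), ahead of the plate. I'll check it against the plan.

```bash
python3 - <<'E'
from h import *
s=dict(np.load("w5.npz"));s["k1"]=float(s["k1"])
yaw=np.deg2rad(9.23);c,q=np.cos(yaw),np.sin(yaw);o=np.array([.603,-.0485])
def loc(p): d=p[:2]-o; return np.array([c*d[0]+q*d[1],-q*d[0]+c*d[1]])
g=cv2.cvtColor(s["color"],cv2.COLOR_RGB2GRAY);print(g[78:92,235],g[105,208:222],g[105,246:262])
for p in((215.5,85),(254,85)): print("saddle front",loc(atz(s,p,.086)).round(4))
for p in((194,54),(365,55)): print("table front",loc(atz(s,p,.07)).round(4))
ob=ctrl.get_obs();h=ob["tool_pos"][2]-.029+.018
print("mark",loc(atz(s,(216.5,155),h)).round(4), "expect at goal: cone",.0406,.03)
E
```

```text
[148 148 146 147 147 148 156 191 210 210 210 210 209 210] [154 154 153 153 153 153 153 167 200 207 206 206 207 209] [204 205 206 207 206 205 204 179 138 141 145 144 144 143 144 143]
saddle front [0.0828 0.0431]
saddle front [0.0827 0.0169]
table front [0.1061 0.0609]
table front [ 0.106  -0.0619]
mark [0.0422 0.0312] expect at goal: cone 0.0406 0.03
```

Emit:
{"fn": "carry_out", "kwargs": {"deltas": [[[-0.006,0.004,0.1,0,-1],[-0.006,0.004,0.19,0,-1],[-0.006,0.004,0.235,0,-1],[-0.006,0.004,0.235,0,-1],[-0.006,0.004,0.235,0,-1]]]}}

```text
clock: 8.45
tool_pos: [0.5943, -0.049, 0.1212]
orientation: [180.0, -0.1, 9.4]
force: [0.2, -0.2, -3.1]
opening: 0.0162
gripper_force: 30.0
```

Emit:
{"fn": "carry_out", "kwargs": {"deltas": [[[0,0,0.01,0,-1],[0,0,0.02,0,-1],[0,0,0.025,0,-1],[0,0,0.025,0,-1]]]}}

```text
clock: 8.85
tool_pos: [0.5935, -0.0493, 0.1151]
orientation: [-180.0, 0.0, 9.4]
force: [0.4, 0.2, -3.9]
opening: 0.0156
gripper_force: 30.0
```

```bash
python3 -c "
from h import *
plan([.5947,-.0485,.1105],9.4)"
```

```text
now [ 0.5935 -0.0493  0.1151] [-180.      0.      9.39] t 8.85 open 0.0156 F [ 0.4  0.2 -3.9] row [ 0.0066 -0.0027  0.0229] turn -0.0
```

Emit:
{"fn": "carry_out", "kwargs": {"deltas": [[[0.005,-0.002,0.005,0,-1],[0.005,-0.002,0.01,0,-1],[0.005,-0.002,0.013,0,-1],[0.005,-0.002,0.013,0,-1]]]}}

```text
clock: 9.25
tool_pos: [0.5944, -0.0487, 0.1123]
orientation: [-180.0, 0.0, 9.4]
force: [0.1, -0.2, -3.7]
opening: 0.0158
gripper_force: 30.0
```

Emit:
{"fn": "carry_out", "kwargs": {"deltas": [[[0,0,0.005,0,-1],[0,0,0.008,0,-1],[0,0,0.008,0,-1]]]}}

```text
clock: 9.55
tool_pos: [0.5946, -0.0484, 0.1111]
orientation: [-180.0, -0.0, 9.4]
force: [-0.6, 1.8, -0.9]
opening: 0.0157
gripper_force: 30.0
```

Emit:
{"fn": "carry_out", "kwargs": {"deltas": [[[0,0,0.003,0,-1],[0,0,0.003,0,-1],[0,0,0.003,0,-1]]]}}

```text
clock: 9.85
tool_pos: [0.5947, -0.0484, 0.1109]
orientation: [-180.0, -0.0, 9.4]
force: [-2.6, 3.8, 6.0]
opening: 0.016
gripper_force: 30.0
```

Emit:
{"fn": "carry_out", "kwargs": {"deltas": [[[-0.002,-0.003,0,0,-1],[-0.002,-0.003,0,0,-1],[-0.002,-0.003,0,0,-1]]]}}

```text
clock: 10.15
tool_pos: [0.5943, -0.0481, 0.1106]
orientation: [180.0, -0.0, 9.4]
force: [-1.3, 2.0, 4.8]
opening: 0.0158
gripper_force: 30.0
```

Almost home, so I'll release slowly.

Emit:
{"fn": "carry_out", "kwargs": {"deltas": [[[-0.001,-0.002,0,0,-0.6],[-0.001,-0.002,0,0,-0.55],[-0.001,-0.002,0,0,-0.5],[-0.001,-0.002,0,0,-0.4],[-0.001,-0.002,0,0,-0.3]]]}}

```text
clock: 10.65
tool_pos: [0.5936, -0.0479, 0.1101]
orientation: [180.0, 0.0, 9.4]
force: [0.3, -0.8, -0.3]
opening: 0.0287
gripper_force: 0.0
```

Emit:
{"fn": "carry_out", "kwargs": {"deltas": [[[0,0,0,0,-0.2],[0,0,0,0,-0.2],[0,0,0,0,-0.2],[0,0,-0.1,0,-0.2],[0,0,-0.2,0,-0.2]]]}}

```text
clock: 11.15
tool_pos: [0.5932, -0.0479, 0.1502]
orientation: [180.0, 0.1, 9.4]
force: [0.9, -1.0, -0.5]
opening: 0.0348
gripper_force: 0.0
```

Emit:
{"fn": "carry_out", "kwargs": {"deltas": [[[0,0,-0.25,0,-0.2],[0,0,-0.5,0,0],[0,0,-0.6,0,0],[0,0,-0.6,0,0],[0,0,-0.6,0,0]]]}}

```text
clock: 11.65
tool_pos: [0.5935, -0.0476, 0.2704]
orientation: [-180.0, -0.0, 9.4]
force: [-0.1, 1.2, -0.9]
opening: 0.0436
gripper_force: 0.0
```

```bash
python3 g.py w6
```

```text
now [ 0.5931 -0.0477  0.2693] [-1.7997e+02  7.0000e-02  9.3900e+00] t 11.7 open 0.044 F [-0.4  0.  -0.7] row [0.0102 0.0035 0.7892] turn -0.0
```

View pics/w6.png

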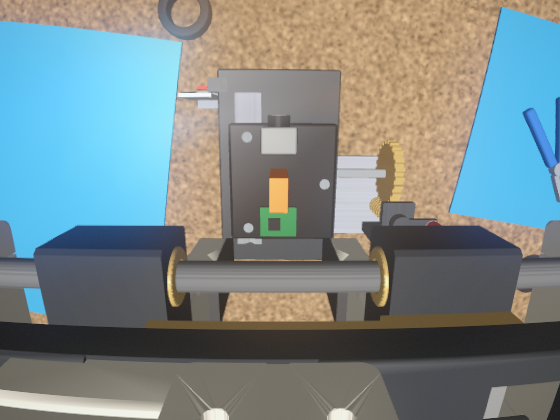

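The carrier has been let go on the stage: foot marks at (247,137), (248,228) and (324,184), square to the table. Next I'll check where it seated and move over the crank.

```bash
python3 - <<'E'
from h import *
s=dict(np.load("w6.npz"));s["k1"]=float(s["k1"])
yaw=np.deg2rad(9.23);c,q=np.cos(yaw),np.sin(yaw);o=np.array([.603,-.0485])
def loc(p): d=p[:2]-o; return np.array([c*d[0]+q*d[1],-q*d[0]+c*d[1]])
px=np.array([(247,137),(248,228),(324,184.)])
for p in px: print(loc(atz(s,p,.1005)).round(4))
for p in ((236,94),(261,93)): print("saddle",loc(atz(s,p,.086)).round(4))
P=np.array([[.045,.03],[-.045,.03],[0,-.045]])
def W(v):
  a,b=np.cos(v[2]),np.sin(v[2]); return np.c_[v[0]+a*P[:,0]-b*P[:,1],v[1]+b*P[:,0]+a*P[:,1],np.full(3,v[3])]
r=least_squares(lambda v:(proj(s,W(v))-px).ravel(),[.6,-.05,.16,.1]);print(r.x.round(4),np.rad2deg(r.x[2]),r.fun.round(2))
E
```

```text
[0.0408 0.0303]
[-0.0501  0.0309]
[-0.0045 -0.0446]
saddle [0.0813 0.0416]
saddle [0.0822 0.0174]
[ 0.5987 -0.0487  0.1583  0.1023] 9.069797510689813 [-0.27  0.03  0.12 -0.28  0.17  0.25]
```

Emit:
{"fn": "carry_out", "kwargs": {"deltas": [[[-0.18,0.785,0,0,-0.3],[-0.18,0.785,0,0,-0.3],[-0.18,0.785,0,0,-0.3],[-0.18,0.785,0,0,-0.3],[-0.18,0.785,0,0,-0.3]]]}}

```text
clock: 12.2
tool_pos: [0.5827, -0.2105, 0.2682]
orientation: [-180.0, 0.2, 9.2]
force: [0.4, 0.4, -0.5]
opening: 0.0303
gripper_force: 0.0
```

```bash
python3 g.py w7; python3 - <<'E'
from h import *
s=ctrl.snapshot("wrist")
for k in("crank_hub","crank_handle"):
  for r in ctrl.spot_point(s,k)[:1]: print(k,np.round(r["centre"],1),round(r["p"],2),atz(s,r["centre"],.127).round(4))
E
```

```text
now [ 0.5831 -0.2092  0.2685] [-1.7995e+02  1.5000e-01  9.2800e+00] t 12.25 open 0.0303 F [ 0.3  1.3 -0.3] row [ 0.191  -0.785   0.7853] turn -0.0003
crank_hub [243.6 195.5] 0.94 [ 0.5772 -0.1803  0.127 ]
crank_handle [271.9 191.6] 0.85 [ 0.5849 -0.205   0.127 ]
```

View pics/w7.png

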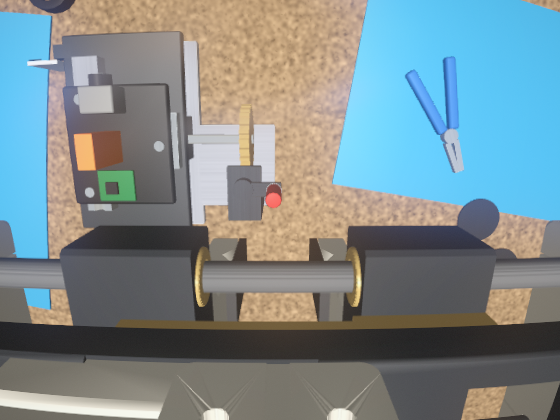

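The handle's red cap is at (273,200), to the right of the hub block at (245,193), and the carrier looks undisturbed.

```bash
python3 - <<'E'
from h import *
s=dict(np.load("w7.npz"));s["k1"]=float(s["k1"])
h=cv2.cvtColor(s["color"],cv2.COLOR_RGB2HSV).astype(int); m=((h[...,0]<8)|(h[...,0]>172))&(h[...,1]>150)&(h[...,2]>60); m[:170]=0;m[220:]=0;m[:,:255]=0;m[:,300:]=0
ys,xs=np.nonzero(m);print(xs.min(),xs.max(),ys.min(),ys.max())
for p,z in(((273.5,200),.148),((273,193),.127)): print(atz(s,p,z).round(4))
plan([.5834,-.2085,.114],9.3)
E
```

```text
267 280 193 207
[ 0.5821 -0.2084  0.148 ]
[ 0.5834 -0.2075  0.127 ]
now [ 0.5838 -0.2075  0.2697] [-1.7998e+02  5.0000e-02  9.4500e+00] t 12.4 open 0.0304 F [0.8 0.1 0.5] row [-0.002   0.005   0.7783] turn 0.0004
```

Emit:
{"fn": "carry_out", "kwargs": {"deltas": [[[0,0.005,0.25,0,-0.3],[0,0.005,0.5,0,-0.3],[0,0.005,0.7,0,-0.3],[0,0.005,0.775,0,-0.3],[0,0.005,0.775,0,-0.3]]]}}

```text
clock: 12.9
tool_pos: [0.5824, -0.208, 0.1124]
orientation: [-179.9, 0.3, 9.5]
force: [-0.1, 0.3, -0.2]
opening: 0.0309
gripper_force: 0.0
```

Emit:
{"fn": "carry_out", "kwargs": {"deltas": [[[0,0,0,0,-0.5],[0,0,0,0,-0.7],[0,0,0,0,-1],[0,0,0,0,-1],[0,0,0,0,-1]]]}}

```text
clock: 13.4
tool_pos: [0.5845, -0.2069, 0.1168]
orientation: [-179.8, -0.2, 9.4]
force: [-1.9, 12.9, 4.8]
opening: 0.0135
gripper_force: 30.0
```

```bash
python3 -c "
from h import *
plan([.5834,-.2085,.114],9.3)"
```

```text
now [ 0.5845 -0.2069  0.1168] [-1.7985e+02 -1.6000e-01  9.4100e+00] t 13.4 open 0.0135 F [-1.9 12.9  4.8] row [-0.0066  0.0071  0.0141] turn 0.0003
```

Emit:
{"fn": "carry_out", "kwargs": {"deltas": [[[-0.066,-0.02,0,0,-1],[-0.117,-0.056,0,0,-1],[-0.148,-0.11,0,0,-1],[-0.154,-0.172,0,0,-1],[-0.135,-0.232,0,0,-1]]]}}

```text
clock: 13.9
tool_pos: [0.5507, -0.1679, 0.117]
orientation: [179.9, -0.2, 9.4]
force: [5.5, -3.0, -0.9]
opening: 0.0132
gripper_force: 30.0
```

```bash
python3 -c "
from h import *
plan([.5786,-.178,.114],9.4)
r=.15
for a0 in(120,240,0):
  p=lambda a:np.array([-np.sin(np.deg2rad(a)),np.cos(np.deg2rad(a))])*r
  print([(p(a0+24*i)-p(a0)).round(3).tolist() for i in range(1,6)])
"
```

```text
now [ 0.5507 -0.1679  0.117 ] [179.92  -0.18   9.41] t 13.9 open 0.0132 F [ 5.5 -3.  -0.9] row [0.1291 0.0726 0.0157] turn 0.0
[[0.042, -0.046], [0.099, -0.072], [0.161, -0.072], [0.218, -0.046], [0.26, -0.0]]
[[0.019, 0.059], [0.013, 0.121], [-0.018, 0.175], [-0.069, 0.212], [-0.13, 0.225]]
[[-0.061, -0.013], [-0.111, -0.05], [-0.143, -0.104], [-0.149, -0.166], [-0.13, -0.225]]
```

Emit:
{"fn": "carry_out", "kwargs": {"deltas": [[[0.045,-0.044,0,0,-1],[0.102,-0.07,0,0,-1],[0.164,-0.07,0,0,-1],[0.221,-0.044,0,0,-1],[0.263,0.002,0,0,-1]]]}}

```text
clock: 14.4
tool_pos: [0.6038, -0.1584, 0.1169]
orientation: [180.0, -0.1, 9.5]
force: [-3.3, 0.5, 6.7]
opening: 0.0134
gripper_force: 30.0
```

Emit:
{"fn": "carry_out", "kwargs": {"deltas": [[[0.019,0.059,0,0,-1],[0.013,0.121,0,0,-1],[-0.018,0.175,0,0,-1],[-0.069,0.212,0,0,-1],[-0.13,0.225,0,0,-1]]]}}

```text
clock: 14.9
tool_pos: [0.5841, -0.2072, 0.1166]
orientation: [-179.9, -0.1, 9.4]
force: [-0.3, 16.8, 10.4]
opening: 0.0132
gripper_force: 30.0
```

Emit:
{"fn": "carry_out", "kwargs": {"deltas": [[[-0.061,-0.019,-0.006,0,-1],[-0.111,-0.056,-0.006,0,-1],[-0.143,-0.109,-0.006,0,-1],[-0.149,-0.171,-0.006,0,-1],[-0.13,-0.23,-0.006,0,-1]]]}}

```text
clock: 15.4
tool_pos: [0.5509, -0.1669, 0.1171]
orientation: [179.9, -0.1, 9.4]
force: [7.9, -4.4, -2.9]
opening: 0.0133
gripper_force: 30.0
```

Emit:
{"fn": "carry_out", "kwargs": {"deltas": [[[0.042,-0.046,0,0,-1],[0.099,-0.072,0,0,-1],[0.161,-0.072,0,0,-1],[0.218,-0.046,0,0,-1],[0.26,0,0,0,-1]]]}}

```text
clock: 15.9
tool_pos: [0.6029, -0.1574, 0.117]
orientation: [-180.0, -0.0, 9.5]
force: [-0.6, 0.9, 5.1]
opening: 0.0132
gripper_force: 30.0
```

Emit:
{"fn": "carry_out", "kwargs": {"deltas": [[[0.019,0.059,0,0,-1],[0.013,0.121,0,0,-1],[-0.018,0.175,0,0,-1],[-0.069,0.212,0,0,-1],[-0.13,0.225,0,0,-1]]]}}

```text
clock: 16.4
tool_pos: [0.5838, -0.2069, 0.1168]
orientation: [-179.9, 0.0, 9.4]
force: [0.2, 11.5, 8.4]
opening: 0.0133
gripper_force: 30.0
```

Two turns done; now the third.

Emit:
{"fn": "carry_out", "kwargs": {"deltas": [[[-0.061,-0.016,0,0,-1],[-0.111,-0.053,0,0,-1],[-0.141,-0.106,0,0,-1],[-0.147,-0.168,0,0,-1],[-0.128,-0.227,0,0,-1]]]}}

```text
clock: 16.9
tool_pos: [0.5511, -0.1664, 0.117]
orientation: [179.9, -0.1, 9.4]
force: [8.1, -4.7, 0.8]
opening: 0.0133
gripper_force: 30.0
```

Emit:
{"fn": "carry_out", "kwargs": {"deltas": [[[0.042,-0.046,0,0,-1],[0.099,-0.072,0,0,-1],[0.161,-0.072,0,0,-1],[0.218,-0.046,0,0,-1],[0.26,0,0,0,-1]]]}}

```text
clock: 17.4
tool_pos: [0.6027, -0.157, 0.1169]
orientation: [-180.0, 0.1, 9.5]
force: [-2.2, 0.3, 8.8]
opening: 0.0131
gripper_force: 30.0
```

Emit:
{"fn": "carry_out", "kwargs": {"deltas": [[[0.019,0.059,0,0,-1],[0.013,0.121,0,0,-1],[-0.018,0.175,0,0,-1],[-0.069,0.209,0,0,-1],[-0.13,0.219,0,0,-1]]]}}

```text
clock: 17.9
tool_pos: [0.5847, -0.2063, 0.117]
orientation: [179.9, -0.0, 9.4]
force: [2.5, -0.1, 5.9]
opening: 0.0136
gripper_force: 30.0
```

Emit:
{"fn": "carry_out", "kwargs": {"deltas": [[[0,0,0,0,-1],[0,0,0,0,-1],[0,0,0,0,-0.7],[0,0,0,0,-0.6],[0,0,0,0,-0.5]]]}}

```text
clock: 18.4
tool_pos: [0.5822, -0.2051, 0.1152]
orientation: [-179.9, 0.2, 9.4]
force: [-0.1, 0.3, 0.3]
opening: 0.0196
gripper_force: 0.0
```

Emit:
{"fn": "carry_out", "kwargs": {"deltas": [[[0,0,0,0,-0.4],[0,0,0,0,-0.4],[0,0,-0.15,0,-0.4],[0,0,-0.4,0,-0.3],[0,0,-0.65,0,-0.3]]]}}

```text
clock: 18.9
tool_pos: [0.5826, -0.2057, 0.247]
orientation: [-180.0, 0.2, 9.4]
force: [1.8, -0.0, 0.9]
opening: 0.0302
gripper_force: 0.0
```

Emit:
{"fn": "carry_out", "kwargs": {"deltas": [[[0,-0.4,0,0,-0.3],[0,-0.4,-0.2,0,-0.3],[0,-0.4,-0.2,0,-0.3],[0,-0.4,-0.2,0,-0.3]]]}}

```text
clock: 19.3
tool_pos: [0.5706, -0.126, 0.2876]
orientation: [-180.0, -0.1, 9.5]
force: [-0.8, -0.6, -0.7]
opening: 0.0309
gripper_force: 0.0
```

```bash
python3 g.py w8; python3 - <<'E'
import cv2,numpy as np
from h import *
s=ctrl.snapshot("side");save(s,"side8")
a=s["color"][170:270,265:365,::-1]; w=cv2.imread("pics/w8.png")
cv2.imwrite("pics/c8.png",np.hstack([cv2.resize(w,(400,300)),cv2.resize(a,(400,300),interpolation=cv2.INTER_CUBIC)]))
E
```

```text
now [ 0.5701 -0.1265  0.2864] [-179.97    0.      9.44] t 19.35 open 0.0305 F [ 0.3  0.2 -1. ] row [ 0.1872 -0.3663  0.8746] turn 0.0001
```

View pics/c8.png

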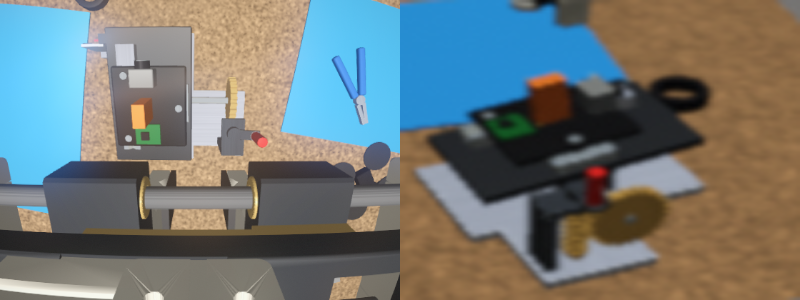

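The side view shows the stage tilted front-up with the carrier on it and the handle back on the right. I'll zoom in once to check the seat and the tilt.

```bash
python3 -c "
import cv2
a=cv2.imread('pics/w8.png')[30:230,110:376]
cv2.imwrite('pics/w8z.png',cv2.resize(a,None,fx=3,fy=3,interpolation=cv2.INTER_CUBIC))"
```

```text
(no output)
```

View pics/w8z.png

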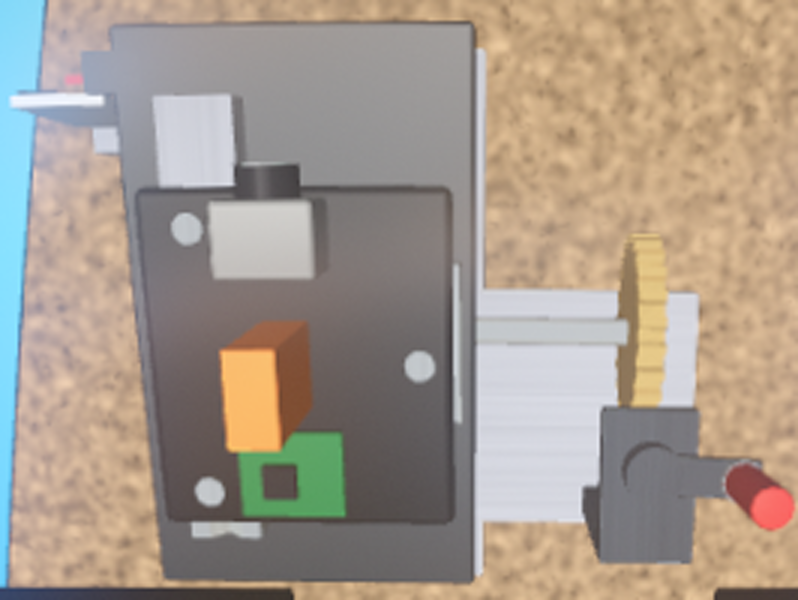

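```bash
python3 - <<'E'
from h import *
s=dict(np.load("w8.npz"));s["k1"]=float(s["k1"])
z=lambda p:np.array(p)/3+[110,30]
T=np.array([[.106,.0625,0],[.106,-.0625,0],[-.099,-.0625,0],[-.099,.0625,0],[.0828,.043,.016],[.0828,.017,.016]]);tp=np.array([z(p) for p in((110,28),(474,22),(474,580),(165,578),(154,96),(233,95))])
M=np.array([[.0408,.03,.0305],[-.0492,.03,.0305],[-.0042,-.045,.0305]]);mp=np.array([z(p) for p in((187,229),(210,491),(420,367))])
W=lambda v,P:Ro.from_euler("zy",[v[3],-v[4]]).apply(P)+v[:3]
f=lambda v:np.r_[(proj(s,W(v,T))-tp).ravel(),(v[2]-.07)/.004]
r=least_squares(f,[.603,-.0485,.07,.16,.1],loss="soft_l1");v=r.x;print(v.round(4),np.rad2deg(v[3]).round(2),r.fun.round(1))
print("marks resid px",(proj(s,W(v,M))-mp).round(1).tolist())
r=least_squares(lambda u:(proj(s,W(v,M+u))-mp).ravel(),[0,0,0]);print("mark offset",r.x.round(4),r.fun.round(1))
o=atz(s,z((774,508)),.148);h=np.array([.5795,-.1773]);d=o[:2]-h;c,q=np.cos(.161),np.sin(.161)
l=[c*d[0]+q*d[1],-q*d[0]+c*d[1]];print("handle",o.round(4),np.round(l,4),"angle past",np.rad2deg(np.arctan2(-l[0],-l[1])).round(1))
E
```

```text
[ 0.6014 -0.0482  0.0664  0.1566  0.1165] 8.97 [-0.1 -0.2 -0.1  0.3  0.1  0.9  0.5 -0.2  0.2 -0.2 -0.5 -0.3 -0.9]
marks resid px [[0.9, -0.6], [0.8, -1.7], [-0.5, -1.3]]
mark offset [-0.     -0.001   0.0061] [-0.  -0.1  0.2  0.1 -0.1 -0. ]
handle [ 0.5809 -0.2088  0.148 ] [-0.0037 -0.0313] angle past 6.8
```

```bash
python3 -c "
from plant import ctrl
print(ctrl.close_job())"
```

```text
the job is handed in; nothing more can be done
None
```

I set the carrier down on the three seats, let it go, wound the crank three full turns clockwise and handed the job in; the hand-in returned no verdict. The last picture shows the feet over their seats to about 1 mm sideways (height and tilt only roughly measurable), and the handle about 7° past its starting position.

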